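# Clamp a jar in the countertop jar vise

## Task

Stand the small brown jar with the white lid upright on the vise's base plate, between the V-shaped back jaw and the sliding jaw, and let go of it. Then tighten the vise by turning the black knob clockwise (the knob travels along with the sliding jaw as it turns, so regrip and follow it) until the jar is held snugly against the V jaw with a squeeze of about 10 N, at no time more than 20 N, so that its lid could be opened. Let go, and leave the other things alone.

Things in the scene. Friction and masses are not known exactly. Their poses are not given: they have to be found in the camera images.
- vise: Jar vise fixed to the worktop: grey base plate 260 x 104 mm, top 8 mm above the worktop. Origin: middle of its underside. x axis: slide direction, from sliding jaw to V jaw (closing); z up. Red V-shaped back jaw at the +x end, top 45 mm above the worktop; a jar seated in it has its axis at y = 0, x about 65 mm, but the jaw is bolted in slots, up to 4 mm either way: feel for it.
- loading_spot (a point): Point on the top of the base plate midway in the gap between the jaws (vise x = +48 mm, y = 0), axes as the vise: a good spot to stand the jar with at least 10 mm free on either side.
- carriage: Red sliding jaw (carriage), runs along the vise's x axis. Origin 8 mm above the worktop, straight under the knob's axis; axes as the vise. Flat rubber pad (62 mm wide, 10 to 44 mm above the worktop), face 85 mm in front (+x) of the origin; stiffly sprung: 12 N for each mm pressed in, 3 mm travel. Block top 48 mm above the worktop.
- knob_grip (a point): Point on the axis of the black knob, 75 mm above the worktop, half-way up its grip bar. The bar is 46 mm long (this point's x axis), 13 mm thick (y), from 58 to 90 mm above the worktop; below it a round skirt 50 mm in diameter, 50 to 58 mm above the worktop. The knob sits on the carriage and moves with it.
- knob (a joint): Knob angle in rad, 0 to 5.6; grows clockwise seen from above. Rack and pinion: each rad moves the carriage and the knob itself 15 mm towards the V jaw (vise +x); carriage at vise x = -95 mm at angle 0. Stiff (about 0.3 N m of friction while turning), so it stays where it is left; the twist needed rises by 0.015 N m per newton of squeeze on the jar.
- jar_center (a point): Centre (half-way up) of the small brown jar with the white lid, loose, 49 mm in diameter, 90 mm high, 0.15 to 0.28 kg; z axis up when upright. This point is 45 mm above its underside. Keep hand and arm clear of the microwave behind (front 0.56 m ahead of the robot's base axis, door handle out to 0.52 m, 0.26 m high) and the wall cabinet above it.
- spice_jar: Bystander: spice jar, 46 mm wide, 106 mm high, standing at the back on the left, beside the microwave; origin in its underside. Leave alone.
- tin: Bystander: green tin, 75 mm wide, 58 mm high, farther back on the left; origin in its underside. Leave alone.
- fork: Bystander: steel fork, 193 mm long, lying on the right near the front edge; origin at its middle. Leave alone.

How it is judged (in metres and radians):
On the way, in this order (a step that is already met when the one before it is completed fails the run):
1. the jar stands upright on the base plate between the jaws, let go, not yet squeezed (x of jar_center in the frame of vise between 0.025 and 0.075 m and y of jar_center in the frame of vise between -0.015 and 0.015 m and z of jar_center in the frame of vise below 0.058 m and angle between jar_center's own z axis and vertical below 0.1 rad and contact force between the fingers and jar below 0.1 N and contact force between carriage and jar below 2 N), for 0.2 s.
2. the knob has brought the sliding jaw up and the jar is squeezed (contact force between carriage and jar above 4 N), for 0.2 s.
At the end, for the whole second after the job is handed in: The jar stands upright (within 0.1 rad) and still on the base plate (within 5 mm), seated in the V jaw within 10 mm of the vise's middle line, squeezed by the sliding jaw with 5 to 20 N, with the robot clear of everything (contact force between carriage and jar between 5 and 20 N and x of jar_center in the frame of vise between 0.055 and 0.075 m and y of jar_center in the frame of vise between -0.01 and 0.01 m and z of jar_center in the frame of vise between 0.048 and 0.058 m and angle between jar_center's own z axis and vertical below 0.1 rad and linear speed of jar below 0.02 m/s); the robot touches nothing.
It fails at once if the jar is squeezed with more than 20 N by the sliding jaw (contact force between carriage and jar above 20 N).
It fails at once if the spice jar, the tin or the fork is moved more than 30 mm (distance of any of spice_jar, tin, fork from where it was at the start of the episode above 0.03 m).
It also fails if it takes over 72 s, if anything falls off the work surface, if the arm or the gripper's body presses on something with over 40 N, if the wrist force passes 120 N, or if a joint passes its speed limit or range.

## Robot

A 6-joint arm with a two-finger parallel gripper is mounted at the origin on a cart in front of the work surface, level with it; the furniture and walls round the work are solid. World frame = base frame: x ahead of the robot, y to its left, z up, the work surface at z = 0. Lengths are in mm, angles in rad, forces in N, time in s.
With the tool pointing down it reaches from about 350 to 775 mm from the base axis. Payload 7.3 kg.
Tool frame: the origin (TCP) lies on the centre line of the jaws, within the pads' length; the fingertips stand 17 mm ahead of it and the grasp point (between the pads) lies 2 mm behind it; z points along the fingers, y is the line along which they close (so a half turn about z gives the same grasp; the last joint's range is limited). The gripper opens to 92 mm and grips with 3 to 60 N. Pads are 19 mm wide; open, the fingers measure 130 mm over their backs; the gripper's body (75 mm by 190 mm) begins 47 mm behind the grasp point.
Start: joints at [1.064, 0.342, 1.524, -0, 1.275, -0.146], TCP at [185.323, 491.222, 243.741] pointing down, gripper open.
Joint ranges: [-2.53, 2.53], [-0.77, 2.02], [0.04, 2.7], [-1, 4.14], [0.28, 2.66], [-3.11, 3.11]. Speed limits (rad/s): [2.57, 2.57, 3.14, 3.14, 3.14, 3.14].

## Interface

Orientations are given as [roll, pitch, yaw] about the fixed x, y, z axes, in that order (R = Rz(yaw) Ry(pitch) Rx(roll)).
In Python, from plant import bot gives the robot as it stands. The module is installed in compiled form; this text tells all that it offers.
- The arm moves only by the shell command python3 -m pendant 'ROWS'. ROWS is JSON, a list of rows, each a list of 3 entries, a list of its own where there are three numbers: the shift along the world's x, y, z as a fraction of full scale, then the turn, a rotation vector about the world's x, y, z as a fraction of full scale, then the opening, from -1 (shut) to 1 (fully open), so that 0 is half open. In form: [[[tx, ty, tz], [rx, ry, rz], claw], ...]. A call has exactly 10 rows; each row shifts and turns the commanded pose from where the row before left it; what a row does not reach is not made up. Full scale, the value 1, is 30 mm for a shift and 0.12 rad for a turn. A row lasts 1/12 s, in which the tool goes at most 41.7 mm and 7.16 degrees, less where a joint would pass 70% of its speed; a pose out of reach is approached as far as the arm can. A call with a number of a shift or a turn outside -1 to 1 is refused whole. A call with a gripper value outside its range is refused whole. The fingers move at their own pace and stop on an object; the grip force is fixed at half the most. Time passes only in rows, so rows that do not move let the fingers close, or fill a call up. It gives the time, the measured TCP pose, the force, the opening and the grip force at its end, in the units of the state.
- bot.get_obs(): the state, without advancing time (a new reading comes with each control period).
- bot.capture(name): name is "scene" or "side" or "wrist"; returns the picture (420x560x3 uint8, blue, green, red); there is no depth.
- bot.camera_params(name): a dict with "fovy" (degrees; the focal length in pixels is half the picture's height over the tangent of half this angle, whatever the lens; pixels are square), "cx", "cy" (the principal point, pixels), "distortion" ([k1, k2, p1, p2, k3] as OpenCV has them; the pictures are not rectified), "camera_from_world" (4x4, takes a point from world to camera coordinates). Camera axes: x right, y down, z forward; pixel columns grow to the right and rows downward; lengths in mm; the calibration is good to about 2 mm. A picture is of the moment at which its call begins: read the wrist's pose just before it. camera_params takes no time and is no camera call; for the wrist camera it gives the pose at the moment of the call.
- bot.close_job(): hands the job in; it is judged then, once.
The state is a dict: "time": time; "joint_positions": joint angles; "dq": joint speeds; "tau": joint torques, N m; "tool_pos": TCP position; "tcp_rot": TCP orientation; "contact_force": force on the tool from outside, world axes, zero at the start; "moment": the same for the moment, N m; "grip_width": finger opening in mm; "finger_force": force on a finger pad.
Only numpy, scipy, OpenCV 4.12 (cv2) and the standard library are available. Lean on these libraries where they do the work, as an engineer would, in place of code of your own. Each camera call takes 0.05 s, during which the arm holds its last target. There are 200 camera calls.

## Working session

There is one attempt and no reset: what is moved stays moved. The work goes in short steps, Python scripts to look and compute and a shell command to move; the robot and the scene stay as the last step left them, time stands still between calls to the robot, and variables do not carry over. Pictures are saved under pics/ and viewed, at most 10 in all, crops included, and the job is handed in when it is done.

```bash
mkdir -p pics; python3 - <<'E'
from plant import bot
import cv2
o=bot.get_obs();print(o)
for n in("scene","side"):
    p=bot.camera_params(n);print(n,p)
a=bot.capture("scene");b=bot.capture("side");w=bot.capture("wrist")
for n,i in(("scene",a),("side",b),("wrist",w)): cv2.imwrite(f"pics/{n}0.png",i)
E
```

```text
{'time': 0.0, 'joint_positions': array([ 1.06400261e+00,  3.42682949e-01,  1.52501790e+00, -9.65236083e-06,
        1.27541514e+00, -1.46012661e-01]), 'dq': array([0.00170856, 0.00020732, 0.00039342, 0.00101055, 0.00120345,
       0.0006679 ]), 'tau': array([-2.88357387e-04, -4.31234694e+01, -2.44220406e+01,  7.18011567e-02,
        5.60596038e-02, -1.78287419e-04]), 'tool_pos': array([185.12531802, 490.8628035 , 243.06528779]), 'tcp_rot': array([-3.14008419e+00, -2.12504744e-04,  2.78081425e+00]), 'contact_force': array([ 0.05534315, -0.34237925, -0.6209975 ]), 'moment': array([-0.02717895,  0.01645359,  0.01229685]), 'finger_force': 0.0, 'grip_width': 91.98542607326411}
scene {'fovy': 46.64544544603, 'cx': 286.94411411072974, 'cy': 209.8124572052945, 'distortion': array([-0.17745589,  0.        ,  0.        ,  0.        ,  0.        ]), 'camera_from_world': array([[ 6.58132515e-01, -7.52709655e-01, -1.70225753e-02,
        -3.44795902e+02],
       [-3.25189672e-01, -2.63792969e-01, -9.08110647e-01,
         2.53300198e+02],
       [ 6.79053216e-01,  6.03192709e-01, -4.18384136e-01,
         9.80461851e+02],
       [ 0.00000000e+00,  0.00000000e+00,  0.00000000e+00,
         1.00000000e+00]])}
side {'fovy': 57.01537559319986, 'cx': 279.74832887465624, 'cy': 208.59492665192874, 'distortion': array([-0.02478491,  0.        ,  0.        ,  0.        ,  0.        ]), 'camera_from_world': array([[ 3.68887116e-01, -9.29375234e-01,  1.35635204e-02,
        -1.93418891e+02],
       [-7.83020788e-01, -3.18592532e-01, -5.34207117e-01,
         4.54159528e+02],
       [ 5.00800101e-01,  1.86441605e-01, -8.45244809e-01,
         1.04198047e+03],
       [ 0.00000000e+00,  0.00000000e+00,  0.00000000e+00,
         1.00000000e+00]])}
```

View pics/scene0.png

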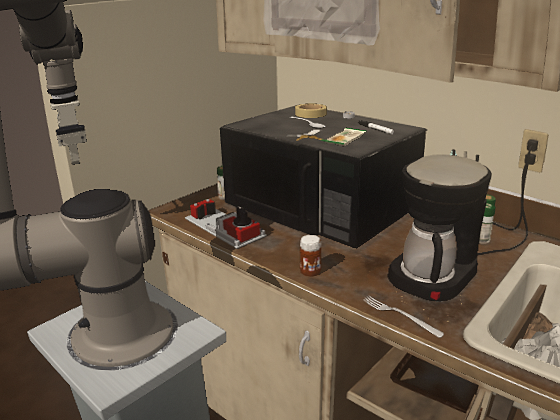

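View pics/side0.png

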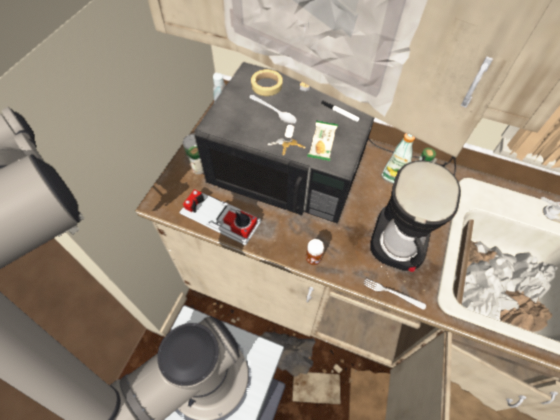

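The scene view shows the jar at about (311,255), the vise at about (225,222) with the V jaw on its left end, and the knob at about (241,214). In the side view the jar lid is at (316,247), the knob at (242,220) and the V jaw at (195,202). I'll enlarge both regions.

```bash
cat > h.py <<'E'
import numpy as np,cv2
from plant import bot
def K(p):
    f=210/np.tan(np.radians(p["fovy"]/2));return np.array([[f,0,p["cx"]],[0,f,p["cy"]],[0,0,1.]])
def ray(p,uv):
    n=cv2.undistortPoints(np.array([[uv]],float),K(p),p["distortion"])[0,0]
    T=p["camera_from_world"];R=T[:3,:3];return -R.T@T[:3,3],R.T@np.array([n[0],n[1],1])
def onz(p,uv,z):
    c,d=ray(p,uv);return (c+d*(z-c[2])/d[2])
def proj(p,X):
    T=p["camera_from_world"];return cv2.projectPoints(np.atleast_2d(np.array(X,float)),cv2.Rodrigues(T[:3,:3])[0],T[:3,3],K(p),p["distortion"])[0][:,0]
def tri(p1,u1,p2,u2):
    (a,d),(b,e)=ray(p1,u1),ray(p2,u2)
    s=np.linalg.lstsq(np.c_[d,-e],b-a,rcond=None)[0];return (a+d*s[0]+b+e*s[1])/2,np.linalg.norm(a+d*s[0]-b-e*s[1])
E
python3 - <<'E'
import cv2,numpy as np
a=cv2.imread("pics/scene0.png")[190:280,180:330];b=cv2.imread("pics/side0.png")[180:270,175:325]
cv2.imwrite("pics/c0.png",np.vstack([cv2.resize(i,(500,300),interpolation=cv2.INTER_CUBIC) for i in(a,b)]))
E
```

```text
(no output)
```

View pics/c0.png

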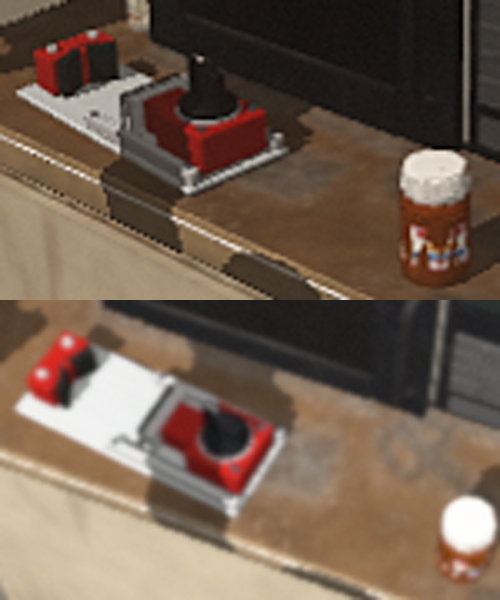

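The crops show the plate's corners clearly (left, near right and far right), the knob bar, and the jar standing upright. Next I'll compute positions.

```bash
python3 - <<'E'
from h import *
S,D=bot.camera_params("scene"),bot.camera_params("side")
np.set_printoptions(precision=1,suppress=True)
s=lambda x,y:(180+x/3.3333,190+y/3.3333)
d=lambda x,y:(175+x/3.3333,180+(y-300)/3.3333)
for n,a,b,z in(("L",s(18,92),d(17,408),8),("NR",s(185,192),d(232,514),8),("FR",s(287,152),d(284,430),8),("knobtop",s(201,57),d(212,406),90),("lid",s(435,158),d(468,525),90)):
    print(n,onz(S,a,z),onz(D,b,z),*tri(S,a,D,b))
im=cv2.imread("pics/side0.png");
E
```

```text
L [424.6 320.2   8. ] [426.  324.7   8. ] [428.  326.    4.8] 1.196724770272558
NR [394.3  67.4   8. ] [398.3  72.2   8. ] [400.1  73.6   3.4] 0.5495020913163288
FR [495.6  51.6   8. ] [504.3  62.9   8. ] [509.9  65.6  -2.5] 0.02985050915756535
knobtop [460.3 110.9  90. ] [459.  114.8  90. ] [461.6 114.7  87.9] 3.302420645575973
lid [ 444.4 -146.    90. ] [ 431.3 -150.1   90. ] [ 431.  -152.6   96.4] 6.667968033106654
```

View pics/wrist0.png

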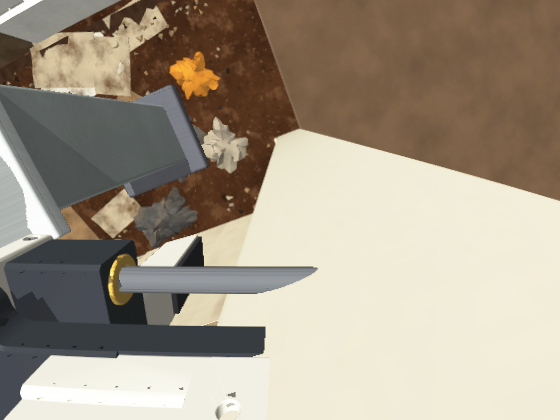

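```bash
python3 -m pendant '[[[0.67,-1,0],[0,0,0.6],1],[[0.67,-1,0],[0,0,0.6],1],[[0.67,-1,0],[0,0,0.6],1],[[0.67,-1,0],[0,0,0.6],1],[[0.67,-1,0],[0,0,0.6],1],[[0.67,-1,0],[0,0,0],1],[[0.67,-1,0],[0,0,0],1],[[0.67,-1,0],[0,0,0],1],[[0.67,-1,0],[0,0,0],1],[[0.3,-0.5,0],[0,0,0],1]]'
python3 - <<'E'
from h import *
np.set_printoptions(precision=1,suppress=True)
o=bot.get_obs();print(o["tool_pos"],o["tcp_rot"],o["time"])
p=bot.camera_params("wrist");w=bot.capture("wrist");cv2.imwrite("pics/w1.png",w)
T=p["camera_from_world"];print("cam",-T[:3,:3].T@T[:3,3],T[2,:3],p["fovy"],p["distortion"])
print(proj(p,[[460,114,90],[462,192,8],[467,240,8],[437,-149,90],[425,322,8]]))
E
```

```text
time: 0.98
tool_pos: [376.9, 203.4, 243.7]
tcp_rot: [-3.141, 0.001, 3.139]
contact_force: [1.5, 0.5, -0.2]
grip_width: 91.9
finger_force: 0.0
[376.9 203.4 243.7] [-3.1  0.   3.1] 0.9833
cam [304.7 202.2 384.1] [ 0.3 -0.  -1. ] 71.03408098857304 [-0.1  0.   0.   0.   0. ]
[[202.4 268.9]
 [274.2 241.9]
 [309.  245.2]
 [-20.2 247.6]
 [370.5 216. ]]
```

View pics/w1.png

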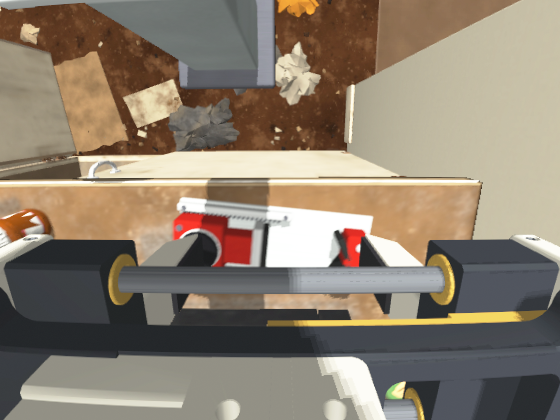

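The wrist view shows the near right plate corner at (180,199), the near left corner at (372,216) and the V jaw at (352,245). The knob is behind a finger. The gripper body is wide along the closing direction. I'll move on to the jar.

```bash
python3 - <<'E'
from h import *
np.set_printoptions(precision=1,suppress=True)
p=bot.camera_params("wrist")
print(onz(p,(180,199),8),onz(p,(372,216),8))
E
python3 -m pendant '[[[0.15,-1,0],[0,0,0],1],[[0.15,-1,0],[0,0,0],1],[[0.15,-1,0],[0,0,0],1],[[0.15,-1,0],[0,0,0],1],[[0.15,-1,0],[0,0,0],1],[[0.15,-1,0],[0,0,0],1],[[0.15,-1,0],[0,0,0],1],[[0.15,-1,0],[0,0,0],1],[[0.15,-1,0],[0,0,0],1],[[0.15,-1,0],[0,0,0],1]]'
python3 -m pendant '[[[0.2,-1,0],[0,0,0],1],[[0.2,-0.7,-0.2],[0,0,0],1],[[0.1,0,-0.3],[0,0,0],1],[[0,0,-0.3],[0,0,0],1],[[0,0,-0.2],[0,0,0],1],[[0,0,0],[0,0,0],1],[[0,0,0],[0,0,0],1],[[0,0,0],[0,0,0],1],[[0,0,0],[0,0,0],1],[[0,0,0],[0,0,0],1]]'
python3 - <<'E'
from h import *
np.set_printoptions(precision=1,suppress=True)
p=bot.camera_params("wrist");w=bot.capture("wrist");cv2.imwrite("pics/w2.png",w)
print(proj(p,[437,-149,90]))
m=(w.min(2)>190).astype(np.uint8);m[232:]=0
n,l,st,c=cv2.connectedComponentsWithStats(m)
for i in range(1,n):
    if st[i,4]>150: print(st[i],c[i],onz(p,c[i],90))
E
```

```text
[401.3  66.1   8. ] [425.9 322.7   8. ]
time: 1.87
tool_pos: [420.1, -94.9, 243.7]
tcp_rot: [3.141, -0.0, 3.141]
contact_force: [0.8, 0.9, 0.0]
grip_width: 91.5
finger_force: 0.0
time: 2.7
tool_pos: [435.4, -144.5, 214.2]
tcp_rot: [-3.141, 0.001, 3.141]
contact_force: [-0.0, -0.7, -0.1]
grip_width: 91.7
finger_force: 0.0
[[277.9 205.1]]
[  0 130 365  13 657] [172.1 137.8] [ 375.  -242.7   90. ]
[   0  161  137   22 1250] [ 66.9 170.8] [ 403.8 -346.    90. ]
[542 166  18  13 170] [551.6 172.3] [404.6 111.7  90. ]
[441 176  17  56 209] [449.4 204.2] [436.1  13.8  90. ]
[ 252  178   50   51 1928] [276.9 202.6] [ 434.6 -149.9   90. ]
[544 185  16  47 304] [553.4 210.4] [442.5 123.4  90. ]
```

View pics/w2.png

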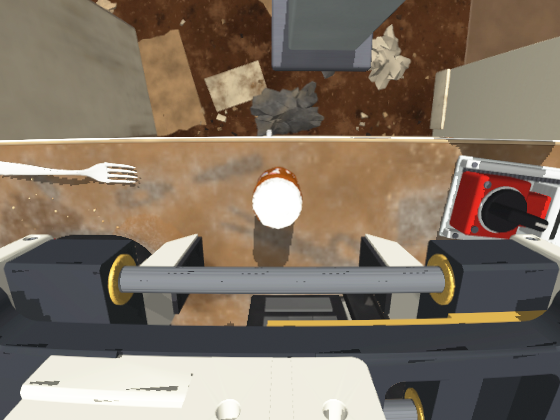

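The lid is centred at (277,203), which puts the jar at about (435,-150). The knob bar is at (510–548, 210–225) and the fork is at far left, clear of the hand. Descending to grip.

```bash
python3 -m pendant '[[[0,-0.18,-0.5],[0,0,0],1],[[0,0,-0.9],[0,0,0],1],[[0,0,-0.9],[0,0,0],1],[[0,0,-0.9],[0,0,0],1],[[0,0,-0.8],[0,0,0],1],[[0,0,-0.5],[0,0,0],1],[[0,0,-0.35],[0,0,0],1],[[0,0,0],[0,0,0],1],[[0,0,0],[0,0,-0],-1],[[0,0,0],[0,0,0],-1]]'
python3 -m pendant '[[[0,0,0],[0,0,0],-1],[[0,0,0],[0,0,0],-1],[[0,0,0],[0,0,0],-1],[[0,0,0],[0,0,0],-1],[[0,0,0],[0,0,0],-1],[[0,0,0],[0,0,0],-1],[[0,0,0],[0,0,0],-1],[[0,0,0],[0,0,0],-1],[[0,0,0],[0,0,0],-1],[[0,0,0],[0,0,0],-1]]'
```

```text
time: 3.58
tool_pos: [435.8, -150.5, 69.0]
tcp_rot: [-3.141, 0.001, 3.141]
contact_force: [0.5, 0.1, 0.2]
grip_width: 83.0
finger_force: 0.0
time: 4.42
tool_pos: [435.3, -150.0, 68.4]
tcp_rot: [3.141, 0.0, 3.141]
contact_force: [-1.1, 2.6, 5.5]
grip_width: 47.3
finger_force: 30.0
```

```bash
python3 -m pendant '[[[0,0,0.5],[0,0,0],-1],[[0,0,1],[0,0,0],-1],[[0,0,1],[0,0,0],-1],[[0,0.3,1],[0,0,0],-1],[[0,0.6,1],[0,0,0],-1],[[0,0.9,0],[0,0,0],-1],[[0.1,0.9,0],[0,0,0],-1],[[0.1,0.9,0],[0,0,0],-1],[[0.1,0.9,0],[0,0,0],-1],[[0.1,0.9,0],[0,0,0],-1]]'
python3 -m pendant '[[[0.1,0.9,0],[0,0,0],-1],[[0.1,0.9,0],[0,0,0],-1],[[0.1,0.9,0],[0,0,0],-1],[[0.1,0.9,0],[0,0,0],-1],[[0.1,0.9,0],[0,0,0],-1],[[0.1,0.9,0],[0,0,0],-1],[[0.1,0.9,0],[0,0,0],-1],[[0.05,0.8,0],[0,0,0],-1],[[0,0.4,0],[0,0,0],-1],[[0,0,0],[0,0,0],-1]]'
python3 - <<'E'
from h import *
p=bot.camera_params("wrist");w=bot.capture("wrist");cv2.imwrite("pics/w3.png",w)
np.set_printoptions(precision=1,suppress=True)
print(bot.get_obs()["tool_pos"],proj(p,[[465,189,8],[470,237,8],[401,66,8],[426,322,8]]))
E
```

```text
time: 5.25
tool_pos: [446.9, 12.8, 202.9]
tcp_rot: [-3.141, -0.001, 3.14]
contact_force: [0.9, 0.0, -1.6]
grip_width: 47.3
finger_force: 30.0
time: 6.08
tool_pos: [469.4, 238.5, 202.5]
tcp_rot: [-3.142, -0.001, -3.14]
contact_force: [-0.8, -0.4, -1.4]
grip_width: 47.4
finger_force: 30.0
[469.3 237.1 202.6] [[239.7 184.1]
 [281.1 188.4]
 [128.7 128.2]
 [356.4 150.5]]
```

View pics/w3.png

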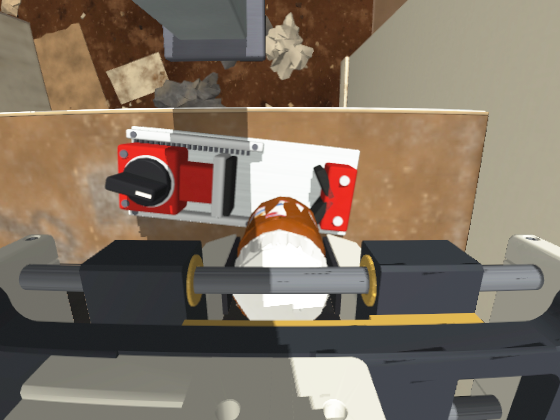

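The plate corners are at (128,127) and (358,151), which match the estimate. The pad face is at about column 235, the V jaw at columns 318–357, and the knob bar is nearly horizontal at (107–172, 182).

```bash
python3 - <<'E'
from h import *
p=bot.camera_params("wrist");np.set_printoptions(precision=1,suppress=True)
a,b=onz(p,(128,127),8),onz(p,(358,151),8)
e=(b-a)/np.linalg.norm(b-a);n=np.array([e[1],-e[0],0]);O=(a+b)/2+52*n
print(a,b,np.linalg.norm(b-a),"O",O,"yaw",np.arctan2(e[1],e[0]),"load",O+48*e)
for nm,uv,z in(("padtop",(236,155),44),("padtop2",(233,215),44),("Vtop nearcorner",(318,166),45),("Vback",(357,165),45),("Vback2",(352,228),45),("knobbarL",(107,184),90),("knobbarR",(172,182),90),("FR",(122,213),8)):
    q=onz(p,uv,z);print(nm,q,"vise",(q-O)@e,-(q-O)@n)
w=cv2.imread("pics/w3.png")
cv2.imwrite("pics/w3c.png",cv2.resize(w[120:235,95:375],(784,322),interpolation=cv2.INTER_CUBIC))
E
```

```text
[399.5  63.7   8. ] [426.6 322.3   8. ] 260.05582225337963 O [464.7 187.6   8. ] yaw 1.4664101475418618 load [469.7 235.3   8. ]
padtop [427.7 189.9  44. ] vise -1.5510062768918669 37.05590951416566
padtop2 [491.2 184.2  44. ] vise -0.5694844677379565 -26.65088546999442
Vtop nearcorner [438.6 272.9  45. ] vise 82.1690468919684 34.84603377153885
Vback [437.4 312.7  45. ] vise 121.56052003074934 40.15922113369753
Vback2 [505.4 312.   45. ] vise 127.92220989229932 -27.468261470795444
knobbarL [448.1  80.   90. ] vise -108.72079083394797 5.337349986554994
knobbarR [446.5 139.5  90. ] vise -49.77619265231709 13.153768954602535
FR [500.3  42.8   8. ] vise -140.28838489583345 -50.464114784632514
```

View pics/w3c.png

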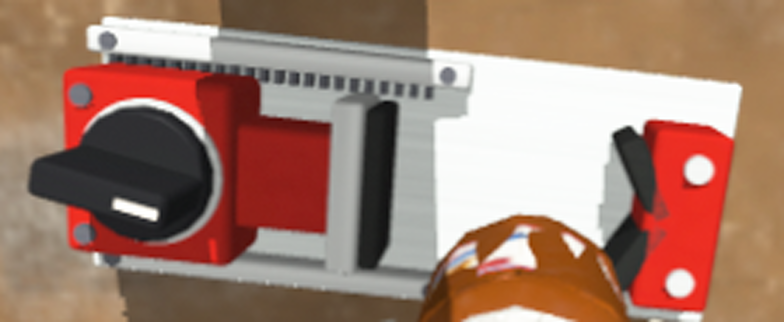

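```bash
python3 - <<'E'
from h import *
p=bot.camera_params("wrist");np.set_printoptions(precision=1,suppress=True)
O=np.array([464.7,187.6,8]);y=1.466;e=np.array([np.cos(y),np.sin(y),0]);n=np.array([-e[1],e[0],0])
c=lambda x,y:(95+x/2.8,120+y/2.8)
for nm,uv,z in(("padtopN",(366,98),44),("padtopF",(360,268),44),("blkNL",(65,72),48),("blkFL",(70,248),48),("blkFR",(240,262),48),("blkNR",(258,76),48),("skirtL",(80,178),58),("skirtR",(214,178),58),("skirtT",(148,106),58),("barLn",(38,150),90),("barLf",(28,190),90),("barRn",(205,182),90),("barRf",(160,222),90),("VbkN",(735,132),45),("VbkF",(705,318),45),("VN",(645,122),45),("plateNL",(742,85),8),("plFR",(97,262),8)):
    q=onz(p,c(*uv),z);print(nm,q,"vise %.1f %.1f"%((q-O)@e,(q-O)@n))
E
```

```text
padtopN [427.7 179.5  44. ] vise -11.9 36.0
padtopF [492.  174.1  44. ] vise -10.6 -28.6
blkNL [417.4  71.8  48. ] vise -120.1 35.0
blkFL [483.1  64.4  48. ] vise -120.6 -31.2
blkFR [488.5 129.5  48. ] vise -55.3 -29.7
blkNR [419.4 142.   48. ] vise -50.1 40.3
skirtL [454.1  77.7  58. ] vise -110.4 -1.0
skirtR [454.2 126.6  58. ] vise -61.8 4.0
skirtT [428.7 105.6  58. ] vise -85.3 27.3
barLn [438.7  82.9  90. ] vise -106.8 14.9
barLf [451.6  77.6  90. ] vise -110.8 1.5
barRn [449.1 135.8  90. ] vise -53.1 10.1
barRf [462.2 119.8  90. ] vise -67.7 -4.6
VbkN [439.6 313.3  45. ] vise 122.4 38.1
VbkF [511.8 306.7  45. ] vise 123.4 -34.4
VN [436.1 280.3  45. ] vise 89.2 38.1
plateNL [425.8 324.6   8. ] vise 132.1 53.0
plFR [501.   52.3   8. ] vise -130.8 -50.2
```

```bash
python3 -m pendant '[[[-0.09,-0.05,-0.5],[0,0,0],-1],[[0,0,-0.9],[0,0,0],-1],[[0,0,-0.9],[0,0,0],-1],[[0,0,-0.8],[0,0,0],-1],[[0,0,-0.5],[0,0,0],-1],[[0,0,-0.3],[0,0,0],-1],[[0,0,-0.2],[0,0,0],-1],[[0,0,-0.04],[0,0,0],-1],[[0,0,0],[0,0,0],-1],[[0,0,0],[0,0,0],-1]]'
python3 - <<'E'
from h import *
S,D=bot.camera_params("scene"),bot.camera_params("side");np.set_printoptions(precision=1,suppress=True)
for n,p,uv in(("sc",S,(308,190)),("sc2",S,(300,165)),("sd",D,(300,208)),("sd2",D,(308,180))):
    c,d=ray(p,uv);print(n,c+d*(530-c[0])/d[0])
E
```

```text
time: 6.97
tool_pos: [467.7, 235.3, 80.0]
tcp_rot: [3.141, 0.002, 3.141]
contact_force: [-0.0, -0.1, -1.5]
grip_width: 47.5
finger_force: 30.0
sc [530.  -69.1 164.3]
sc2 [530.  -43.3 225.5]
sd [530.  -63.6 114.7]
sd2 [530.  -77.7 267.4]
```

```bash
python3 -m pendant '[[[0,0,-0.04],[0,0,0],-1],[[0,0,-0.03],[0,0,0],-1],[[0,0,-0.03],[0,0,0],-1],[[0,0,-0.02],[0,0,0],-1],[[0,0,0],[0,0,0],-1],[[0,0,0],[0,0,0],-1],[[0,0,0],[0,0,0],-1],[[0,0,0],[0,0,0],-1],[[0,0,0],[0,0,0],-1],[[0,0,0],[0,0,0],-1]]'
```

```text
time: 7.8
tool_pos: [467.5, 235.6, 76.4]
tcp_rot: [3.141, 0.002, 3.141]
contact_force: [-0.3, -1.1, 5.4]
grip_width: 47.6
finger_force: 30.0
```

```bash
python3 -m pendant '[[[0,0,0],[0,0,0],0.3],[[0,0,0],[0,0,0],1],[[0,0,0],[0,0,0],1],[[0,0,0],[0,0,0],1],[[0,0,0],[0,0,0],1],[[0,0,0],[0,0,0],1],[[0,0,0.5],[0,0,0],1],[[0,0,1],[0,0,0],1],[[0,0,1],[0,0,0],1],[[0,0,1],[0,0,0],1]]'
python3 -m pendant '[[[0,0,0.5],[0,0,0],1],[[-0.1,-0.8,0],[0,0,0],1],[[-0.1,-0.9,0],[0,0,0],1],[[-0.1,-0.9,0],[0,0,0],1],[[-0.1,-0.9,0],[0,0,-0.6],1],[[-0.1,-0.9,0],[0,0,-0.6],1],[[0,0,0],[0,0,-0.6],1],[[0,0,0],[0,0,0],1],[[0,0,0],[0,0,0],1],[[0,0,0],[0,0,0],1]]'
python3 - <<'E'
from h import *
p=bot.camera_params("wrist");w=bot.capture("wrist");cv2.imwrite("pics/w4.png",w)
np.set_printoptions(precision=1,suppress=True)
o=bot.get_obs();print(o["tool_pos"],o["tcp_rot"],proj(p,[[452.7,102.4,90],[467,236,98]]))
cv2.imwrite("pics/w4c.png",cv2.resize(w[60:240,150:470],(800,450),interpolation=cv2.INTER_CUBIC))
E
```

```text
time: 8.63
tool_pos: [466.6, 235.2, 181.4]
tcp_rot: [-3.141, -0.001, 3.141]
contact_force: [0.7, -0.2, 0.4]
grip_width: 92.1
finger_force: 0.0
time: 9.47
tool_pos: [452.1, 103.8, 195.4]
tcp_rot: [3.141, 0.0, 2.927]
contact_force: [0.3, -0.5, 0.5]
grip_width: 91.7
finger_force: 0.0
[452.  103.9 195.4] [ 3.1 -0.   2.9] [[281.4 209.9]
 [439.3 196.1]]
```

View pics/w4c.png

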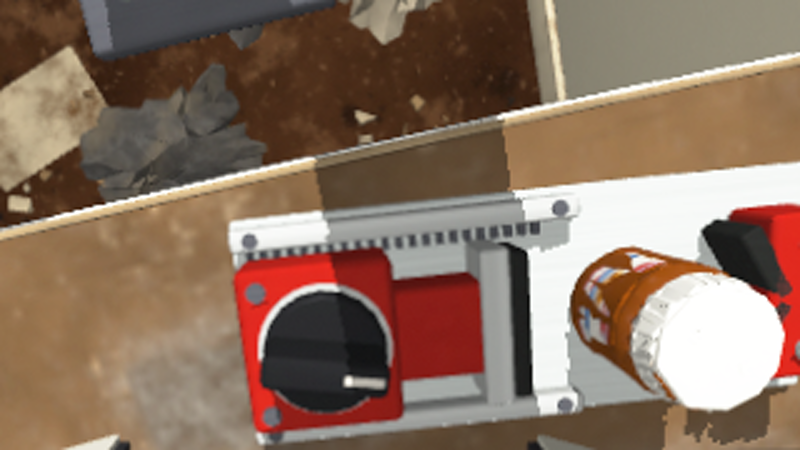

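The crop shows the jar upright at the loading spot, clear of both jaws, with its lid at crop (708,340). The knob bar runs from about crop (262,370) to (388,383), with a white marker on top at (345–387,383). I'll measure the bar direction from the marker and the dark mask.

```bash
python3 - <<'E'
from h import *
np.set_printoptions(precision=2,suppress=True)
p=bot.camera_params("wrist");w=cv2.imread("pics/w4.png")
m=(w.min(2)>110).astype(np.uint8);r=np.zeros_like(m);r[203:220,280:308]=1;m&=r
ys,xs=np.nonzero(m);print(len(xs),xs.min(),xs.max(),ys.min(),ys.max())
P=np.array([onz(p,(x,y),90)[:2] for x,y in zip(xs,ys)])
c=P.mean(0);v=np.linalg.svd(P-c)[2];q=(P-c)@v.T
print("marker",c,v[0],np.arctan2(v[0,1],v[0,0]),np.ptp(q,0))
g=w.max(2);print(g[188:232:2,252:312:4])
E
```

```text
67 287 306 203 214
marker [457.23 113.63] [-0.13 -0.99] -1.701329738959931 [17.1  9.8]
[[226 236  47  47  46  47  47  47  46  31  32  32  24 151 112]
 [226 235  48  46  47  47  46  46  47  31  31  30  27 154 107]
 [227 209  47  47  46  46  47  47  46  32  31  31  30 144 107]
 [226 142  41  44  45  46  47  47  47  32  31  31  31 102 106]
 [227  62  37  36  36  36  38  40  41  36  29  30  32  79 104]
 [226  38  37  37  38  36  34  36  36  21  21  19  21  65 110]
 [226  36  38  37  38  38  37  39  37  31  21  20  21  64 115]
 [226  38  41  40  39  38  37  37  37  37  20  21  20  42 118]
 [227  47  50  50  49  48  46  44  42  34  23  21  20  52 121]
 [229  45  50  48  50  49  51  50  50  45  26  25  24  21 124]
 [229  45  46  47  47  48  49  50  51  50  32  31  31  27 126]
 [225  45  45  47  47  46  48  47  47 128  66  43  34  26 127]
 [224  43  45  45  46  46  46  46  46 236 185 185 171  73 129]
 [224  39  41  43  45  45  45  45  46 159 140 145 168  67 130]
 [225 220 101  31  32  33  36  39  40  41  30  31  29  32 131]
 [226 228 146  43  31  30  30  29  29  30  28  52  44 104 132]
 [223 230 145 133  31  29  30  31  30  30  30 132 142 140 135]
 [221 222 135 143 102  31  30  29  30  30 114 142 141 140 135]
 [218 123 100 146 145 124  64  47  74 124 141 142 141 139 136]
 [216 123 104 145 143 144 142 140 142 142 140 142 142 138 134]
 [215 113 120 144 144 144 141 140 139 139 137 143 141 139 154]
 [200 216 132 142 142 142 141 142 141 153 148 162 160 159 158]]
```

```bash
python3 - <<'E'
from h import *
np.set_printoptions(precision=2,suppress=True)
p=bot.camera_params("wrist");w=cv2.imread("pics/w4.png")
for k in ((254.5,203),(254.5,214),(305.5,207),(305.5,217.5)): print(onz(p,k,90)[:2])
a,b=onz(p,(254.5,208.5),90),onz(p,(305.5,212.2),90);d=b-a
print(a,b,np.linalg.norm(d),(a+b)/2,np.arctan2(d[1],d[0]))
m=((w.min(2)>150)).astype(np.uint8);r=np.zeros_like(m);r[150:235,395:470]=1;m&=r
n,l,st,c=cv2.connectedComponentsWithStats(m);i=1+st[1:,4].argmax();print("lid",st[i],onz(p,c[i],98)[:2])
E
```

```text
[441.65  81.13]
[451.34  78.78]
[454.57 123.59]
[463.98 121.76]
[446.47  79.96  90.  ] [459.21 122.69  90.  ] 44.58554170196527 [452.84 101.32  90.  ] 1.2809505194508644
lid [ 403  169   66   55 2525] [465.68 231.72]
```

```bash
python3 -m pendant '[[[0.02,-0.07,-0.5],[0,0,-0.64],1],[[0,0,-0.9],[0,0,0],1],[[0,0,-0.9],[0,0,0],1],[[0,0,-0.8],[0,0,0],0.5],[[0,0,-0.5],[0,0,0],0.3],[[0,0,-0.25],[0,0,0],0.3],[[0,0,0],[0,0,0],0.3],[[0,0,0],[0,0,0],0.3],[[0,0,0],[0,0,0],0.3],[[0,0,0],[0,0,0],0.3]]'
python3 -m pendant '[[[0,0,0],[0,0,0],0.2],[[0,0,0],[0,0,0],0.1],[[0,0,0],[0,0,0],0.05],[[0,0,0],[0,0,0],-1],[[0,0,0],[0,0,0],-1],[[0,0,0],[0,0,0],-1],[[0,0,0],[0,0,0],-1],[[0,0,0],[0,0,0],-1],[[0,0,0],[0,0,0],-1],[[0,0,0],[0,0,0],-1]]'
python3 -c "
from h import *
o=bot.get_obs();print(o['contact_force'],o['moment'],o['tcp_rot'])"
```

```text
time: 10.35
tool_pos: [453.4, 101.4, 81.0]
tcp_rot: [3.141, 0.002, 2.848]
contact_force: [0.0, 0.3, -0.0]
grip_width: 59.7
finger_force: 0.0
time: 11.18
tool_pos: [453.1, 102.1, 80.4]
tcp_rot: [3.14, 0.001, 2.848]
contact_force: [0.4, 5.7, 2.7]
grip_width: 46.0
finger_force: 30.0
[0.40785537 5.66603614 2.69632028] [ 0.91638813 -0.016539    0.08026998] [3.13964843e+00 1.02307010e-03 2.84775311e+00]
```

```bash
python3 -m pendant '[[[0.003,0.03,0],[0,0,-0.5],-1],[[0.003,0.03,0],[0,0,-0.5],-1],[[0.003,0.03,0],[0,0,-0.5],-1],[[0.003,0.03,0],[0,0,-0.5],-1],[[0.003,0.03,0],[0,0,-0.5],-1],[[0.003,0.03,0],[0,0,-0.5],-1],[[0.003,0.03,0],[0,0,-0.5],-1],[[0.003,0.03,0],[0,0,-0.5],-1],[[0.003,0.03,0],[0,0,-0.5],-1],[[0,0,0],[0,0,0],-1]]'
python3 -c "
from h import *
o=bot.get_obs();print(o['contact_force'],o['moment'],o['tcp_rot'])"
```

```text
time: 12.02
tool_pos: [454.2, 110.6, 80.4]
tcp_rot: [3.139, 0.0, 2.305]
contact_force: [2.1, 6.0, 1.8]
grip_width: 45.6
finger_force: 30.0
[2.07784711 6.00816221 1.78410947] [ 0.97396508 -0.05794435 -0.22046914] [3.13878710e+00 5.16609720e-05 2.30492941e+00]
```

```bash
python3 -m pendant '[[[0,0,0],[0,0,0],0.3],[[0,0,0],[0,0,0],0.4],[[0,0,0],[0,0,0],0.4],[[0,0,0.7],[0,0,0],0.4],[[0,0,0.8],[0,0,0],0.4],[[0,0,0],[0,0,1],0.4],[[0,0,0],[0,0,1],0.4],[[0,0,0],[0,0,1],0.4],[[0,0,0],[0,0,1],0.4],[[0,0,0],[0,0,1],0.4]]'
python3 -m pendant '[[[0,0,0],[0,0,1],0.4],[[0,0,0],[0,0,1],0.4],[[0,0,0],[0,0,1],0.4],[[0,0,0],[0,0,1],0.4],[[0,0,0],[0,0,1],0.4],[[0,0,0],[0,0,1],0.4],[[0,0,0],[0,0,1],0.4],[[0,0,0],[0,0,1],0.4],[[0,0,0],[0,0,0.09],0.4],[[0,0,0],[0,0,0],0.4]]'
python3 -m pendant '[[[0,0,-0.5],[0,0,0],0.4],[[0,0,-0.6],[0,0,0],0.4],[[0,0,-0.4],[0,0,0],0.1],[[0,0,0],[0,0,0],-0.2],[[0,0,0],[0,0,0],-0.4],[[0,0,0],[0,0,0],-0.5],[[0,0,0],[0,0,0],-0.6],[[0,0,0],[0,0,0],-1],[[0,0,0],[0,0,0],-1],[[0,0,0],[0,0,0],-1]]'
python3 -c "
from h import *
o=bot.get_obs();print(o['contact_force'],o['moment'],o['tcp_rot'])"
```

```text
time: 12.85
tool_pos: [453.3, 109.0, 124.9]
tcp_rot: [-3.141, -0.0, 2.914]
contact_force: [0.3, -0.3, -0.5]
grip_width: 64.4
finger_force: 0.0
time: 13.68
tool_pos: [453.3, 109.1, 124.9]
tcp_rot: [3.141, -0.0, -2.407]
contact_force: [0.2, 0.7, -0.4]
grip_width: 64.3
finger_force: 0.0
time: 14.52
tool_pos: [453.6, 109.3, 80.4]
tcp_rot: [-3.141, 0.001, -2.405]
contact_force: [1.0, 0.7, -0.0]
grip_width: 15.5
finger_force: 0.0
[ 1.04003158  0.70836018 -0.03065792] [0.12195562 0.04561345 0.03491312] [-3.14119649e+00  6.44088166e-04 -2.40463079e+00]
```

```bash
python3 -m pendant '[[[0,0,0],[0,0,0],-1],[[0,0,0],[0,0,0],-1],[[0,0,0],[0,0,0],-1],[[0,0,0],[0,0,0],-1],[[0,0,0],[0,0,0],-1],[[0,0,0],[0,0,0],-1],[[0,0,0],[0,0,0],-1],[[0,0,0],[0,0,0],-1],[[0,0,0],[0,0,0],-1],[[0,0,0],[0,0,0],-1]]'
python3 -c "
from h import *
o=bot.get_obs();print(o['contact_force'],o['moment'],o['tcp_rot'])"
```

```text
time: 15.35
tool_pos: [453.7, 109.3, 80.2]
tcp_rot: [-3.141, 0.0, -2.405]
contact_force: [-0.7, -0.3, 5.9]
grip_width: 13.0
finger_force: 30.0
[-0.6621704  -0.27054424  5.89877829] [-0.05774914  0.12240898 -0.12979428] [-3.14125966e+00  4.85110138e-04 -2.40450836e+00]
```

```bash
python3 -m pendant '[[[0.003,0.03,0],[0,0,-0.5],-1],[[0.003,0.03,0],[0,0,-0.5],-1],[[0.003,0.03,0],[0,0,-0.5],-1],[[0.003,0.03,0],[0,0,-0.5],-1],[[0.003,0.03,0],[0,0,-0.5],-1],[[0.003,0.03,0],[0,0,-0.5],-1],[[0.003,0.03,0],[0,0,-0.5],-1],[[0.003,0.03,0],[0,0,-0.5],-1],[[0.003,0.03,0],[0,0,-0.5],-1],[[0.003,0.03,0],[0,0,-0.5],-1]]'
python3 -c "
from h import *
o=bot.get_obs();print(o['contact_force'],o['moment'],o['tcp_rot'])"
python3 -m pendant '[[[0.003,0.03,0],[0,0,-0.5],-1],[[0.003,0.03,0],[0,0,-0.5],-1],[[0.003,0.03,0],[0,0,-0.5],-1],[[0.003,0.03,0],[0,0,-0.5],-1],[[0.003,0.03,0],[0,0,-0.5],-1],[[0.003,0.03,0],[0,0,-0.5],-1],[[0.003,0.03,0],[0,0,-0.5],-1],[[0.003,0.03,0],[0,0,-0.5],-1],[[0.003,0.03,0],[0,0,-0.5],-1],[[0.003,0.03,0],[0,0,-0.5],-1]]'
python3 -c "
from h import *
o=bot.get_obs();print(o['contact_force'],o['moment'],o['tcp_rot'])"
```

```text
time: 16.18
tool_pos: [454.3, 118.8, 80.2]
tcp_rot: [3.141, 0.0, -3.006]
contact_force: [-1.6, 1.9, 7.1]
grip_width: 12.8
finger_force: 30.1
[-1.61335413  1.89849751  7.08975983] [0.49776616 0.26518566 0.41837844] [ 3.14107989e+00  2.28885912e-04 -3.00636458e+00]
time: 17.02
tool_pos: [455.3, 128.5, 80.3]
tcp_rot: [3.14, 0.0, 2.677]
contact_force: [-1.0, 6.6, 6.0]
grip_width: 12.9
finger_force: 30.1
[-0.98742406  6.58059803  5.98154903] [1.09272983 0.12683333 0.38423845] [3.13986505e+00 2.34250026e-05 2.67675339e+00]
```

```bash
python3 -m pendant '[[[0.003,0.035,0],[0,0,-0.5],-1],[[0.003,0.035,0],[0,0,-0.5],-1],[[0.003,0.035,0],[0,0,-0.5],-1],[[0.003,0.035,0],[0,0,-0.5],-1],[[0.003,0.035,0],[0,0,-0.5],-1],[[0,0,0],[0,0,0],-1],[[0,0,0],[0,0,0],-1],[[0,0,0],[0,0,0],0],[[0,0,0],[0,0,0],0.2],[[0,0,0],[0,0,0],0.4]]'
python3 -c "
from h import *
o=bot.get_obs();print(o['contact_force'],o['moment'],o['tcp_rot'])"
python3 -m pendant '[[[0,0,0.7],[0,0,0],0.4],[[0,0,0.8],[0,0,0],0.4],[[0,0,0],[0,0,1],0.4],[[0,0,0],[0,0,1],0.4],[[0,0,0],[0,0,1],0.4],[[0,0,0],[0,0,1],0.4],[[0,0,0],[0,0,1],0.4],[[0,0,0],[0,0,1],0.4],[[0,0,0],[0,0,1],0.4],[[0,0,0],[0,0,1],0.4]]'
python3 -m pendant '[[[0,0,0],[0,0,1],0.4],[[0,0,0],[0,0,1],0.4],[[0,0,0],[0,0,1],0.4],[[0,0,0],[0,0,1],0.4],[[0,0,0],[0,0,1],0.4],[[0,0,0],[0,0,0.09],0.4],[[0,0,0],[0,0,0],0.4],[[0,0,0],[0,0,0],0.4],[[0,0,0],[0,0,0],0.4],[[0,0,0],[0,0,0],0.4]]'
python3 -c "
from h import *
o=bot.get_obs();print(o['contact_force'],o['moment'],o['tcp_rot'],o['joint_positions'])"
```

```text
time: 17.85
tool_pos: [455.3, 132.3, 79.6]
tcp_rot: [-3.141, -0.001, 2.38]
contact_force: [-0.3, -0.5, 0.4]
grip_width: 28.2
finger_force: 0.0
[-0.34406131 -0.5494812   0.39067465] [-0.06694593  0.00627009  0.00369168] [-3.14057478e+00 -5.01747823e-04  2.37965572e+00]
time: 18.68
tool_pos: [455.4, 132.2, 124.6]
tcp_rot: [-3.141, -0.001, -2.938]
contact_force: [0.3, 0.2, 1.1]
grip_width: 64.4
finger_force: 0.0
time: 19.52
tool_pos: [455.6, 132.5, 124.9]
tcp_rot: [3.141, -0.0, -2.335]
contact_force: [0.7, -0.4, 0.2]
grip_width: 64.0
finger_force: 0.0
[ 0.70095303 -0.44071237  0.18835268] [0.00363033 0.06411169 0.02146865] [ 3.14138572e+00 -1.42699134e-04 -2.33514178e+00] [ 1.21298300e-01  3.90491503e-01  1.82409661e+00  8.74230627e-05
  9.27245980e-01 -2.25600136e+00]
```

```bash
python3 -m pendant '[[[0,0,-0.5],[0,0,0],0.4],[[0,0,-0.6],[0,0,0],0.4],[[0,0,-0.4],[0,0,0],0.3],[[0,0,0],[0,0,0],0.2],[[0,0,0],[0,0,0],0.15],[[0,0,0],[0,0,0],0.1],[[0,0,0],[0,0,0],0.05],[[0,0,0],[0,0,0],-1],[[0,0,0],[0,0,0],-1],[[0,0,0],[0,0,0],-1]]'
python3 -m pendant '[[[0,0,0],[0,0,0],-1],[[0,0,0],[0,0,0],-1],[[0.003,0.03,0],[0,0,-0.5],-1],[[0.003,0.03,0],[0,0,-0.5],-1],[[0.003,0.03,0],[0,0,-0.5],-1],[[0.003,0.03,0],[0,0,-0.5],-1],[[0.003,0.03,0],[0,0,-0.5],-1],[[0.002,0.02,0],[0,0,-0.3],-1],[[0.002,0.02,0],[0,0,-0.3],-1],[[0.002,0.02,0],[0,0,-0.3],-1]]'
python3 -c "
from h import *
o=bot.get_obs();print(o['contact_force'],o['moment'],o['tcp_rot'])"
```

```text
time: 20.35
tool_pos: [456.7, 132.3, 80.8]
tcp_rot: [-3.14, 0.002, -2.334]
contact_force: [1.8, -3.0, 5.4]
grip_width: 45.6
finger_force: 30.0
time: 21.18
tool_pos: [457.2, 138.6, 80.8]
tcp_rot: [-3.14, 0.002, -2.742]
contact_force: [1.3, -3.8, 6.6]
grip_width: 45.7
finger_force: 30.0
[ 1.34125035 -3.81757938  6.55573679] [-0.58633194 -0.17313365  0.27815333] [-3.14019728e+00  2.06352627e-03 -2.74244182e+00]
```

```bash
python3 -m pendant '[[[0.0005,0.005,0],[0,0,-0.08],-1],[[0.0005,0.005,0],[0,0,-0.08],-1],[[0.0005,0.005,0],[0,0,-0.08],-1],[[0.0005,0.005,0],[0,0,-0.08],-1],[[0.0005,0.005,0],[0,0,-0.08],-1],[[0.0005,0.005,0],[0,0,-0.08],-1],[[0.0005,0.005,0],[0,0,-0.08],-1],[[0.0005,0.005,0],[0,0,-0.08],-1],[[0.0005,0.005,0],[0,0,-0.08],-1],[[0.0005,0.005,0],[0,0,-0.08],-1]]'
cat > q.py <<'E'
from h import *
np.set_printoptions(precision=3,suppress=True)
o=bot.get_obs();F=o['contact_force'];M=o['moment'][2]
print(F,o['moment'],o['tcp_rot'][2],o['tool_pos'],"drive",M-0.015*(F[1]*.9945+F[0]*.1045))
E
python3 q.py
```

```text
time: 22.02
tool_pos: [457.4, 140.0, 80.8]
tcp_rot: [-3.14, 0.002, -2.837]
contact_force: [0.5, -3.9, 6.5]
grip_width: 45.8
finger_force: 30.0
[ 0.542 -3.881  6.512] [-0.644 -0.137  0.317] -2.837195468439667 [457.373 140.033  80.797] drive 0.3737219783352157
```

```bash
python3 -m pendant '[[[0.0005,0.005,0],[0,0,-0.08],-1],[[0.0005,0.005,0],[0,0,-0.08],-1],[[0.0005,0.005,0],[0,0,-0.08],-1],[[0.0005,0.005,0],[0,0,-0.08],-1],[[0.0005,0.005,0],[0,0,-0.08],-1],[[0.0005,0.005,0],[0,0,-0.08],-1],[[0,0,0],[0,0,0],-1],[[0,0,0],[0,0,0],-1],[[0,0,0],[0,0,0],-1],[[0,0,0],[0,0,0],-1]]'; python3 q.py
```

```text
time: 22.85
tool_pos: [457.5, 140.9, 80.8]
tcp_rot: [-3.141, 0.002, -2.895]
contact_force: [1.0, -5.3, 6.6]
grip_width: 46.0
finger_force: 30.0
[ 1.036 -5.271  6.61 ] [-0.645 -0.217  0.103] -2.894700295665707 [457.458 140.929  80.794] drive 0.17975634164143323
```

```bash
python3 -m pendant '[[[0.0005,0.004,0],[0,0,-0.07],-1],[[0.0005,0.004,0],[0,0,-0.07],-1],[[0.0005,0.004,0],[0,0,-0.07],-1],[[0.0005,0.004,0],[0,0,-0.07],-1],[[0.0005,0.004,0],[0,0,-0.07],-1],[[0.0005,0.004,0],[0,0,-0.07],-1],[[0.0005,0.004,0],[0,0,-0.07],-1],[[0.0005,0.004,0],[0,0,-0.07],-1],[[0.0005,0.004,0],[0,0,-0.07],-1],[[0.0005,0.004,0],[0,0,-0.07],-1]]'; python3 q.py
```

```text
time: 23.68
tool_pos: [457.6, 142.2, 80.8]
tcp_rot: [-3.141, 0.002, -2.979]
contact_force: [2.0, -3.4, 5.2]
grip_width: 46.2
finger_force: 30.0
[ 2.022 -3.375  5.172] [-0.572 -0.164  0.271] -2.9787500744959736 [457.594 142.202  80.815] drive 0.318349795480417
```

```bash
python3 -m pendant '[[[0.0005,0.004,0],[0,0,-0.07],-1],[[0.0005,0.004,0],[0,0,-0.07],-1],[[0.0005,0.004,0],[0,0,-0.07],-1],[[0.0005,0.004,0],[0,0,-0.07],-1],[[0.0005,0.004,0],[0,0,-0.07],-1],[[0.0005,0.004,0],[0,0,-0.07],-1],[[0.0005,0.004,0],[0,0,-0.07],-1],[[0.0005,0.004,0],[0,0,-0.07],-1],[[0.0005,0.004,0],[0,0,-0.07],-1],[[0.0005,0.004,0],[0,0,-0.07],-1]]'; python3 q.py
```

```text
time: 24.52
tool_pos: [457.7, 143.5, 80.8]
tcp_rot: [-3.141, 0.002, -3.063]
contact_force: [1.1, -3.7, 6.1]
grip_width: 46.0
finger_force: 30.0
[ 1.086 -3.727  6.145] [-0.511 -0.152  0.34 ] -3.0628101559037217 [457.709 143.474  80.815] drive 0.3941145113639292
```

```bash
python3 -m pendant '[[[0.0005,0.0025,0],[0,0,-0.04],-1],[[0,0.0025,0],[0,0,-0.04],-1],[[0.0005,0.0025,0],[0,0,-0.04],-1],[[0,0.0025,0],[0,0,-0.04],-1],[[0.0005,0.0025,0],[0,0,-0.04],-1],[[0,0.0025,0],[0,0,-0.04],-1],[[0.0005,0.0025,0],[0,0,-0.04],-1],[[0,0.0025,0],[0,0,-0.04],-1],[[0.0005,0.0025,0],[0,0,-0.04],-1],[[0,0.0025,0],[0,0,-0.04],-1]]'; python3 q.py
```

```text
time: 25.35
tool_pos: [457.8, 144.2, 80.8]
tcp_rot: [-3.141, 0.002, -3.111]
contact_force: [1.5, -4.1, 5.9]
grip_width: 45.9
finger_force: 30.0
[ 1.51  -4.141  5.863] [-0.529 -0.24   0.341] -3.1105737145365433 [457.825 144.234  80.833] drive 0.4004966452473135
```

```bash
python3 -m pendant '[[[0.0005,0.003,0],[0,0,-0.05],-1],[[0,0.003,0],[0,0,-0.05],-1],[[0.0005,0.003,0],[0,0,-0.05],-1],[[0,0.003,0],[0,0,-0.05],-1],[[0.0005,0.003,0],[0,0,-0.05],-1],[[0,0.003,0],[0,0,-0.05],-1],[[0.0005,0.003,0],[0,0,-0.05],-1],[[0,0.003,0],[0,0,-0.05],-1],[[0.0005,0.003,0],[0,0,-0.05],-1],[[0,0.003,0],[0,0,-0.05],-1]]'; python3 q.py
```

```text
time: 26.18
tool_pos: [457.9, 145.1, 80.8]
tcp_rot: [-3.141, 0.002, 3.113]
contact_force: [1.0, -3.3, 6.1]
grip_width: 45.9
finger_force: 30.0
[ 1.023 -3.333  6.149] [-0.475 -0.227  0.314] 3.1125310883381982 [457.898 145.143  80.812] drive 0.36231157532778585
```

```bash
python3 -m pendant '[[[0.0005,0.003,0],[0,0,-0.05],-1],[[0,0.003,0],[0,0,-0.05],-1],[[0.0005,0.003,0],[0,0,-0.05],-1],[[0,0.003,0],[0,0,-0.05],-1],[[0.0005,0.003,0],[0,0,-0.05],-1],[[0,0.003,0],[0,0,-0.05],-1],[[0.0005,0.003,0],[0,0,-0.05],-1],[[0,0.003,0],[0,0,-0.05],-1],[[0.0005,0.003,0],[0,0,-0.05],-1],[[0,0.003,0],[0,0,-0.05],-1]]'; python3 q.py
```

```text
time: 27.02
tool_pos: [458.0, 146.1, 80.8]
tcp_rot: [3.142, 0.003, 3.053]
contact_force: [0.6, -3.7, 5.3]
grip_width: 45.7
finger_force: 30.0
[ 0.591 -3.694  5.306] [-0.43  -0.207  0.29 ] 3.052536536951117 [458.013 146.054  80.812] drive 0.344337757073572
```

```bash
python3 -m pendant '[[[0.0005,0.0036,0],[0,0,-0.06],-1],[[0,0.0036,0],[0,0,-0.06],-1],[[0.0005,0.0036,0],[0,0,-0.06],-1],[[0,0.0036,0],[0,0,-0.06],-1],[[0.0005,0.0036,0],[0,0,-0.06],-1],[[0,0.0036,0],[0,0,-0.06],-1],[[0.0005,0.0036,0],[0,0,-0.06],-1],[[0,0.0036,0],[0,0,-0.06],-1],[[0.0005,0.0036,0],[0,0,-0.06],-1],[[0,0.0036,0],[0,0,-0.06],-1]]'; python3 q.py
```

```text
time: 27.85
tool_pos: [458.1, 147.2, 80.8]
tcp_rot: [3.141, 0.003, 2.981]
contact_force: [1.2, -2.9, 6.2]
grip_width: 45.7
finger_force: 30.0
[ 1.157 -2.87   6.21 ] [-0.434 -0.242  0.272] 2.9805009882931377 [458.123 147.162  80.813] drive 0.3132948638053312
```

```bash
python3 -m pendant '[[[0.0005,0.0036,0],[0,0,-0.06],-1],[[0,0.0036,0],[0,0,-0.06],-1],[[0.0005,0.0036,0],[0,0,-0.06],-1],[[0,0.0036,0],[0,0,-0.06],-1],[[0.0005,0.0036,0],[0,0,-0.06],-1],[[0,0.0036,0],[0,0,-0.06],-1],[[0.0005,0.0036,0],[0,0,-0.06],-1],[[0,0.0036,0],[0,0,-0.06],-1],[[0.0005,0.0036,0],[0,0,-0.06],-1],[[0,0.0036,0],[0,0,-0.06],-1]]'; python3 q.py
```

```text
time: 28.68
tool_pos: [458.2, 148.3, 80.8]
tcp_rot: [3.141, 0.003, 2.909]
contact_force: [2.0, -2.5, 5.0]
grip_width: 45.8
finger_force: 30.0
[ 2.004 -2.537  5.003] [-0.476 -0.277  0.252] 2.908503998974129 [458.231 148.268  80.802] drive 0.2869998644444172
```

```bash
python3 - <<'E'
from h import *
np.set_printoptions(precision=1,suppress=True)
p=bot.camera_params("wrist");w=bot.capture("wrist")
cv2.imwrite("pics/w5.png",cv2.resize(w[:240,260:],(800,640))[:600])
print(proj(p,[[469,255,98],[469,255,8],[426,322,8]]))
E
```

```text
[[508.9 252.6]
 [422.8 202.7]
 [505.7 126.5]]
```

View pics/w5.png

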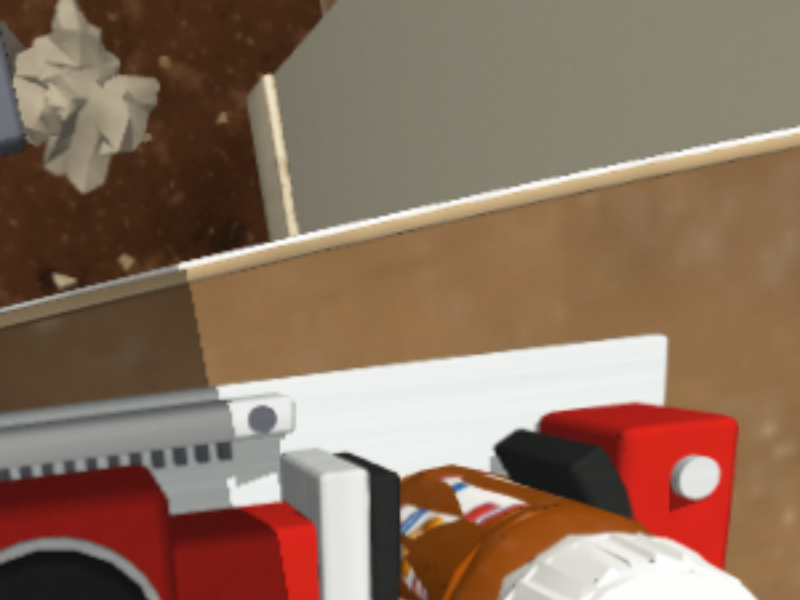

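The picture shows the jar upright with its left side against the dark pad (column 400) and close to the V jaw's inner face (505–620, 440–500). There is no sign of squeeze yet. I'll compute the pad position and take another small step.

```bash
python3 - <<'E'
from h import *
p=bot.camera_params("wrist");O=np.array([461.7,187.9]);e=np.array([.1045,.9945])
q=onz(p,(260+400/2.667,472/2.667),44)[:2];print("pad face x",(q-O)@e,(q-O)@np.array([-e[1],e[0]]))
E
python3 -m pendant '[[[0.0005,0.003,0],[0,0,-0.05],-1],[[0,0.003,0],[0,0,-0.05],-1],[[0.0005,0.003,0],[0,0,-0.05],-1],[[0,0.003,0],[0,0,-0.05],-1],[[0.0005,0.003,0],[0,0,-0.05],-1],[[0,0.003,0],[0,0,-0.05],-1],[[0.0005,0.003,0],[0,0,-0.05],-1],[[0,0.003,0],[0,0,-0.05],-1],[[0.0005,0.003,0],[0,0,-0.05],-1],[[0,0.003,0],[0,0,-0.05],-1]]'; python3 q.py
```

```text
pad face x 42.64896056131787 29.29348252402635
time: 29.57
tool_pos: [458.3, 149.2, 80.8]
tcp_rot: [3.141, 0.003, 2.849]
contact_force: [2.1, -3.1, 6.5]
grip_width: 46.0
finger_force: 30.0
[ 2.061 -3.138  6.509] [-0.417 -0.272  0.308] 2.8485806526537725 [458.332 149.197  80.828] drive 0.35185856777950847
```

```bash
python3 -m pendant '[[[0.0005,0.0025,0],[0,0,-0.04],-1],[[0,0.0025,0],[0,0,-0.04],-1],[[0.0005,0.0025,0],[0,0,-0.04],-1],[[0,0.0025,0],[0,0,-0.04],-1],[[0.0005,0.0025,0],[0,0,-0.04],-1],[[0,0.0025,0],[0,0,-0.04],-1],[[0.0005,0.0025,0],[0,0,-0.04],-1],[[0,0.0025,0],[0,0,-0.04],-1],[[0.0005,0.0025,0],[0,0,-0.04],-1],[[0,0.0025,0],[0,0,-0.04],-1]]'; python3 q.py
```

```text
time: 30.4
tool_pos: [458.4, 149.9, 80.8]
tcp_rot: [3.141, 0.003, 2.801]
contact_force: [1.7, -3.1, 5.7]
grip_width: 46.1
finger_force: 30.0
[ 1.659 -3.064  5.724] [-0.497 -0.303  0.258] 2.800613049503607 [458.434 149.944  80.819] drive 0.30146683408018654
```

```bash
python3 -m pendant '[[[0.0005,0.0025,0],[0,0,-0.04],-1],[[0,0.0025,0],[0,0,-0.04],-1],[[0.0005,0.0025,0],[0,0,-0.04],-1],[[0,0.0025,0],[0,0,-0.04],-1],[[0.0005,0.0025,0],[0,0,-0.04],-1],[[0,0.0025,0],[0,0,-0.04],-1],[[0.0005,0.0025,0],[0,0,-0.04],-1],[[0,0.0025,0],[0,0,-0.04],-1],[[0.0005,0.0025,0],[0,0,-0.04],-1],[[0,0.0025,0],[0,0,-0.04],-1]]'; python3 q.py
```

```text
time: 31.23
tool_pos: [458.5, 150.7, 80.8]
tcp_rot: [3.141, 0.003, 2.753]
contact_force: [1.6, -2.7, 5.5]
grip_width: 45.7
finger_force: 30.0
[ 1.649 -2.664  5.53 ] [-0.492 -0.309  0.272] 2.752670139556307 [458.489 150.674  80.827] drive 0.30940627268001697
```

```bash
python3 -m pendant '[[[0.0005,0.0025,0],[0,0,-0.04],-1],[[0,0.0025,0],[0,0,-0.04],-1],[[0.0005,0.0025,0],[0,0,-0.04],-1],[[0,0.0025,0],[0,0,-0.04],-1],[[0.0005,0.0025,0],[0,0,-0.04],-1],[[0,0.0025,0],[0,0,-0.04],-1],[[0.0005,0.0025,0],[0,0,-0.04],-1],[[0,0.0025,0],[0,0,-0.04],-1],[[0.0005,0.0025,0],[0,0,-0.04],-1],[[0,0.0025,0],[0,0,-0.04],-1]]'; python3 q.py
```

```text
time: 32.07
tool_pos: [458.6, 151.4, 80.8]
tcp_rot: [3.14, 0.003, 2.705]
contact_force: [2.2, -3.3, 6.3]
grip_width: 45.8
finger_force: 30.0
[ 2.18  -3.259  6.279] [-0.532 -0.357  0.322] 2.7045642988644603 [458.583 151.408  80.814] drive 0.367239713791059
```

```bash
python3 -m pendant '[[[0,0.0015,0],[0,0,-0.025],-1],[[0,0.0015,0],[0,0,-0.025],-1],[[0.0005,0.0015,0],[0,0,-0.025],-1],[[0,0.0015,0],[0,0,-0.025],-1],[[0,0.0015,0],[0,0,-0.025],-1],[[0.0005,0.0015,0],[0,0,-0.025],-1],[[0,0.0015,0],[0,0,-0.025],-1],[[0,0.0015,0],[0,0,-0.025],-1],[[0.0005,0.0015,0],[0,0,-0.025],-1],[[0,0.0015,0],[0,0,-0.025],-1]]'; python3 q.py
```

```text
time: 32.9
tool_pos: [458.6, 151.9, 80.8]
tcp_rot: [3.14, 0.003, 2.675]
contact_force: [2.2, -3.7, 5.8]
grip_width: 45.9
finger_force: 30.0
[ 2.231 -3.693  5.805] [-0.501 -0.318  0.297] 2.6747693389058464 [458.641 151.855  80.814] drive 0.3486878328209506
```

```bash
python3 -m pendant '[[[0,0.0015,0],[0,0,-0.03],-1],[[0,0.002,0],[0,0,-0.03],-1],[[0.0005,0.002,0],[0,0,-0.03],-1],[[0,0.002,0],[0,0,-0.03],-1],[[0,0.002,0],[0,0,-0.03],-1],[[0.0005,0.002,0],[0,0,-0.03],-1],[[0,0.0015,0],[0,0,-0.03],-1],[[0,0.0015,0],[0,0,-0.03],-1],[[0.0005,0.0015,0],[0,0,-0.03],-1],[[0,0.0015,0],[0,0,-0.03],-1]]'; python3 q.py
```

```text
time: 33.73
tool_pos: [458.7, 152.4, 80.8]
tcp_rot: [3.14, 0.003, 2.639]
contact_force: [1.1, -2.2, 5.9]
grip_width: 45.9
finger_force: 30.0
[ 1.072 -2.205  5.926] [-0.509 -0.418  0.352] 2.638862842375013 [458.722 152.392  80.831] drive 0.3828081378170197
```

```bash
python3 -m pendant '[[[0,0.0015,0],[0,0,-0.025],-1],[[0,0.0015,0],[0,0,-0.025],-1],[[0.0005,0.0015,0],[0,0,-0.025],-1],[[0,0.0015,0],[0,0,-0.025],-1],[[0,0.0015,0],[0,0,-0.025],-1],[[0.0005,0.0015,0],[0,0,-0.025],-1],[[0,0.0015,0],[0,0,-0.025],-1],[[0,0.0015,0],[0,0,-0.025],-1],[[0.0005,0.0015,0],[0,0,-0.025],-1],[[0,0.0015,0],[0,0,-0.025],-1]]'; python3 q.py
```

```text
time: 34.57
tool_pos: [458.7, 152.8, 80.8]
tcp_rot: [3.14, 0.003, 2.609]
contact_force: [1.7, -2.7, 5.8]
grip_width: 45.6
finger_force: 30.0
[ 1.746 -2.695  5.798] [-0.511 -0.381  0.348] 2.6089567045058506 [458.749 152.837  80.801] drive 0.38512249363354817
```

```bash
python3 -m pendant '[[[0,0.0015,0],[0,0,-0.025],-1],[[0,0.0015,0],[0,0,-0.025],-1],[[0.0005,0.0015,0],[0,0,-0.025],-1],[[0,0.0015,0],[0,0,-0.025],-1],[[0,0.0015,0],[0,0,-0.025],-1],[[0.0005,0.0015,0],[0,0,-0.025],-1],[[0,0.0015,0],[0,0,-0.025],-1],[[0,0.0015,0],[0,0,-0.025],-1],[[0.0005,0.0015,0],[0,0,-0.025],-1],[[0,0.0015,0],[0,0,-0.025],-1]]'; python3 q.py
```

```text
time: 35.4
tool_pos: [458.8, 153.3, 80.8]
tcp_rot: [3.14, 0.003, 2.579]
contact_force: [2.0, -3.4, 4.9]
grip_width: 45.6
finger_force: 30.0
[ 2.012 -3.373  4.944] [-0.485 -0.322  0.469] 2.579128592094603 [458.794 153.29   80.808] drive 0.5157717976304713
```

```bash
python3 -m pendant '[[[0,0.0005,0],[0,0,-0.008],-1],[[0,0.0005,0],[0,0,-0.008],-1],[[0,0.0005,0],[0,0,-0.008],-1],[[0,0.0005,0],[0,0,-0.008],-1],[[0,0.0005,0],[0,0,-0.008],-1],[[0,0.0005,0],[0,0,-0.008],-1],[[0,0.0005,0],[0,0,-0.008],-1],[[0,0.0005,0],[0,0,-0.008],-1],[[0,0.0005,0],[0,0,-0.008],-1],[[0,0.0005,0],[0,0,-0.008],-1]]'; python3 q.py
```

```text
time: 36.23
tool_pos: [458.8, 153.5, 80.8]
tcp_rot: [3.14, 0.003, 2.57]
contact_force: [1.9, -2.6, 6.4]
grip_width: 45.7
finger_force: 30.0
[ 1.926 -2.637  6.423] [-0.536 -0.322  0.475] 2.5697229089111655 [458.824 153.45   80.803] drive 0.5114513414859426
```

```bash
python3 -m pendant '[[[0,0,0],[0,0,0],-1],[[0,0,0],[0,0,0],0.1],[[0,0,0],[0,0,0],0.3],[[0,0,0],[0,0,0],0.4],[[0,0,0],[0,0,0],0.4],[[0,0,0],[0,0,0],0.4],[[0,0,0.5],[0,0,0],0.4],[[0,0,1],[0,0,0],0.4],[[0,0,1],[0,0,0],0.4],[[0,0,1],[0,0,0],0.4]]'
python3 -m pendant '[[[0,0,0.5],[0,0,0],0.4],[[-0.5,0.5,0],[0,0,0],0.4],[[-0.3,0.5,0],[0,0,0],0.4],[[0,0,0],[0,0,0],0.4],[[0,0,0],[0,0,0],0.4],[[0,0,0],[0,0,0],0.4],[[0,0,0],[0,0,0],0.4],[[0,0,0],[0,0,0],0.4],[[0,0,0],[0,0,0],0.4],[[0,0,0],[0,0,0],0.4]]'
python3 - <<'E'
from h import *
np.set_printoptions(precision=1,suppress=True)
p=bot.camera_params("wrist");w=bot.capture("wrist");cv2.imwrite("pics/w6.png",w)
X=np.array([461.7,187.9])+70*np.array([.1045,.9945]);u=proj(p,[[*X,98]])[0];print("pred",u)
m=(w.min(2)>150).astype(np.uint8);m[232:]=0
n,l,st,c=cv2.connectedComponentsWithStats(m)
for i in range(1,n):
    if st[i,4]>300: 
        q=onz(p,c[i],98)[:2];d=q-np.array([461.7,187.9]);print(st[i],c[i],q,"vise",d@[.1045,.9945],d@[-.9945,.1045])
E
```

```text
time: 37.07
tool_pos: [457.2, 153.5, 185.8]
tcp_rot: [-3.141, -0.001, 2.568]
contact_force: [1.1, 0.7, -0.5]
grip_width: 64.3
finger_force: 0.0
time: 37.9
tool_pos: [433.9, 183.2, 199.8]
tcp_rot: [-3.141, -0.0, 2.568]
contact_force: [0.0, -0.1, 0.1]
grip_width: 64.5
finger_force: 0.0
pred [378.1 197.3]
[   0    0   86   78 3260] [28.5 25.9] [201.8  97.8] vise -116.73900123494087 249.08316099258195
[ 214    0  269  176 1119] [369.1  73.4] [378.2 298.5] vise 101.23326269598198 94.59276314656624
[230  46  42  30 674] [249.3  59.4] [320.1 226.4] vise 23.48162929070122 144.84937841856612
[ 185  112  229  120 8243] [324.9 183.4] [434.  225.4] vise 34.3638964038512 31.50953508733067
[136 146  34  39 526] [151.9 166.7] [343.4 111.8] vise -88.03059749222288 109.65419696320842
[130 179  79  53 373] [170.  205.4] [378.1 103.7] vise -92.48404128192438 74.300767014551
[461 218  51  14 414] [482.7 226.3] [544.6 325.3] vise 145.3056577229678 -68.04355710084197
```

```bash
python3 - <<'E'
from h import *
np.set_printoptions(precision=1,suppress=True)
p=bot.camera_params("wrist");w=cv2.imread("pics/w6.png")
g=cv2.medianBlur(cv2.cvtColor(w,cv2.COLOR_BGR2GRAY),3)[140:234,310:450]
O=np.array([461.7,187.9])
c=cv2.HoughCircles(g,cv2.HOUGH_GRADIENT,1,20,param1=120,param2=12,minRadius=20,maxRadius=38)
for x,y,r in (c[0][:5] if c is not None else []):
    d=onz(p,(x+310,y+140),98)[:2]-O;print(x+310,y+140,r,"vise",d@[.1045,.9945],d@[-.9945,.1045])
E
```

```text
378.5 195.5 26.4 vise 70.95805073408908 1.3605197038071748
358.5 185.5 26.3 vise 59.00555148376305 17.109510501104953
```

```bash
python3 -c "
from plant import bot
print(bot.get_obs()['time'],bot.close_job())"
```

```text
the job is handed in; nothing more can be done
37.95 None
```

I handed the job in at 37.95 s: the jar stands between the jaws, held against the V jaw at roughly 11 N. That is my estimate from the knob torque (likely range 8–13 N), and no verdict came back. The gripper is open and clear of everything, and I didn't touch the spice jar, tin or fork.

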